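# Close up the heatsink case

## Robot

A 6-joint arm with a two-finger parallel gripper is mounted at the origin on the work surface. World frame = base frame: x ahead of the robot, y to its left, z up, the work surface at z = 0. Lengths are in mm, angles in rad, forces in N, time in s.
With the tool pointing down it reaches from about 350 to 975 mm from the base axis. Payload 7.1 kg.
Tool frame: the origin (TCP) lies on the front face of the gripper's body, between the roots of the fingers; the fingertips stand 80 mm ahead of it and the grasp point (between the pads) lies 61 mm ahead of it (env.tips_ahead is the distance from the TCP to the fingertips, in mm); z points along the fingers, y is the direction in which the jaws open and shut (so a half turn about z gives the same grasp; the last joint's range is limited). The gripper opens to 88 mm and grips with 3 to 60 N. Pads are 20 mm wide; open, the fingers measure 115 mm over their backs; the gripper's body (75 mm by 178 mm) begins 61 mm behind the grasp point.
Start: joints at [-1.174, 0.423, 1.63, -0, 1.089, -0.019], TCP at [252.467, -571.722, 302.675] pointing down, gripper open.
Joint ranges: [-3, 3], [-0.9, 2.11], [0.09, 2.58], [-1.31, 4.45], [0.11, 2.69], [-2.54, 2.54]. Speed limits (rad/s): [2.39, 2.39, 3.01, 3.14, 3.14, 3.14].

## Interface

Orientations are given as a unit quaternion [x, y, z, w].
In Python, from station import env, set_gripper, viewer, workorder gives the robot as it stands. Calls block until the motion is done:
- env.reach(position, orientation): joint-space move of the TCP to a pose.
- env.move_l(position, rot=None, rate=150, f_stop=None): straight line of the TCP; rot=None keeps the orientation; rate is the mean speed in mm/s. With f_stop (N) it stops when the force on the tool has changed by that much, and returns True; else False.
- env.move_joints(angles): joint-space move.
- set_gripper(opening): finger opening in mm; the grip force is fixed at half the most; returns when the fingers have stopped.
- env.hold(seconds).
- env.ik(position, orientation): joint angles nearest the present ones, or None.
- env.read_state(): the state.
- viewer.camera(name): name is "scene" or "top" or "wrist"; returns the picture (480x640x3 uint8, blue, green, red); there is no depth.
- viewer.camera_params(name): a dict with "fx", "fy", "cx", "cy" (pixels), "pose" (4x4, takes a point from camera to world coordinates); the wrist camera has in their place "tool_from_camera" (4x4, takes a point from camera to tool coordinates, whose origin is the TCP and whose axes are the flange's). Camera axes: x right, y up, looking along -z (the intrinsics and any distortion apply to the point x, -y, -z); pixel columns grow to the right and rows downward; lengths in mm; the calibration is good to about 2 mm. A picture is of the moment at which its call begins: read the wrist's pose just before it. camera_params takes no time and is no camera call.
A pose or a line that the arm cannot do raises env.IKError and nothing moves.
- workorder.sign_off(): hands the job in, once; it reports no verdict.
The state is a dict: "time_s": time; "qpos": joint angles; "dq": joint speeds; "tau": joint torques, N m; "tool_pos": TCP position; "orientation": TCP orientation; "force": force on the tool from outside, world axes, zero at the start; "wrist_torque": the same for the moment, N m; "width": finger opening in mm.
Only numpy, scipy, OpenCV 4.12 (cv2) and the standard library are available. Lean on these libraries where they do the work, as an engineer would, in place of code of your own. Each camera call takes 0.05 s, during which the arm holds its last target.

## Task

The small steel parts case on the cart stands open. With the fingertips, push its upright inner flap down flat over the three heatsinks first, then swing the hinged cover fully shut over it. Push gently and do not pinch, lift or carry anything; leave the heatsinks and the other things on the cart where they are, and finish with the hand clear.

Things in the scene. Friction and masses are not known exactly. Their poses are not given: they have to be found in the camera images.
- case: open parts case of grey painted steel, fixed to the cart top, 200 (its x) x 170 (its y) x 70 tall, walls 5 thick. Origin at the centre of its underside; z up. The flap's hinge runs along the -y wall, the cover's hinge along the +y wall, both parallel to the case's x axis
- flap (a joint): angle of the inner flap, an aluminium plate 180 wide (along case x), 4 thick. 0 = folded flat over the heatsinks, pointing to case +y; pi/2 = straight up; stop at 1.85, leaning to -y. Starts at 1.4 to 1.7; folded by pushing its -y face towards +y and down. Friction hinge 0.08 N m, no spring: stays where it is left
- flap_hinge (a point): centre of the flap's hinge line, which is parallel to case x: in the case frame 0, -78, 54 mm. The flap's mid-plane passes through it; folded, the flap lies 16 mm below the case rim
- flap_edge (a point): middle of the flap's free edge, 100 mm from its hinge line; moves with the flap
- cover (a joint): angle of the cover, a grey steel sheet 204 wide (along case x), 4 thick, 0.25 kg. 0 = shut flat on the rim, pointing to case -y; pi/2 = straight up; stop at 1.95. Starts at 1.6 to 1.85, leaning back to case +y; shut by pushing its outer (+y) face towards -y, then down. Friction hinge 0.35 N m, no spring: stays where it is left, does not fall
- cover_hinge (a point): centre of the cover's hinge line, which is parallel to case x: in the case frame 0, 87, 70 mm. The sheet's outer face (the top when shut) lies 5 mm outside this line, 75 above the cart top when shut; two low ribs on it, 60 either side of the middle
- cover_edge (a point): middle of the cover's free edge, 176 mm from its hinge line, about 245 above the cart top when open; moves with the cover
- heatsink0_mid (a point): loose copper finned heatsink, 42 x 42 x 28 tall, lying on the case floor under where the flap folds down; the point is its centre, half-way up. Not to be lifted or moved
- heatsink1_mid (a point): loose copper finned heatsink, 42 x 42 x 28 tall, lying on the case floor under where the flap folds down; the point is its centre, half-way up. Not to be lifted or moved
- heatsink2_mid (a point): loose copper finned heatsink, 42 x 42 x 28 tall, lying on the case floor under where the flap folds down; the point is its centre, half-way up. Not to be lifted or moved
- meter: bystander: loose yellow plastic signal meter lying flat, 90 (its x) x 168 (its y, with connector) x 44 tall, to one side of the case; origin at the centre of its underside
- fuse_holder: bystander: loose white ceramic fuse holder, 64 (its x) x 30 x 24 tall, close to the case on its +x side; origin at the centre of its underside
- bolt: bystander: loose rusty dish clamp bolt with square head and nut, lying, 70 (its x) x 20 x 20 tall, close to the case on its -x side; origin at its underside, near the middle
- lnb: bystander: loose grey and white dish receiver head standing upright, 60 x 60 foot, 108 tall, to one side of the case; origin at the centre of its underside

How it is judged (in metres and radians):
On the way, in this order (a step that is already met when the one before it is completed fails the run):
1. the flap is folded down flat (below 0.08 rad) while the cover still stands open (value of joint flap below 0.08 rad and value of joint cover above 1.2 rad), for 0.2 s.
2. the cover is swung shut (below 0.05 rad) over the flap (value of joint flap below 0.08 rad and value of joint cover below 0.05 rad), for 0.2 s.
At the end, for the whole second after the job is handed in: The flap is within 0.08 rad of flat, the cover within 0.05 rad of shut and at rest, and the heatsinks, meter, fuse holder, bolt and receiver head are within 20 mm of where they began (all of step 2 and velocity of joint cover between -0.05 and 0.05 rad/s and distance of each of heatsink0_mid, heatsink1_mid, heatsink2_mid, meter, fuse_holder, bolt, lnb from where it was at the start of the episode below 0.02 m); the robot touches nothing.
It fails at once if the cover is swung down past 1.2 rad while the flap is not folded down (value of joint cover below 1.2 rad and value of joint flap above 0.3 rad).
It fails at once if the case, flap or cover is pushed with more than 50 N (contact force between the fingers and case above 50 N).
It fails at once if the flap or the cover is taken between the fingers (the grasp point lies within its sheet) ((x of the grasp point in the frame of flap_edge between -0.1 and 0.1 m and y of the grasp point in the frame of flap_edge between -0.095 and 0.005 m and z of the grasp point in the frame of flap_edge between -0.004 and 0.004 m) or (x of the grasp point in the frame of cover_edge between -0.1 and 0.1 m and y of the grasp point in the frame of cover_edge between -0.005 and 0.17 m and z of the grasp point in the frame of cover_edge between -0.004 and 0.004 m)).
It fails at once if a heatsink is lifted, carried or pushed away (20 mm or more) (distance of any of heatsink0_mid, heatsink1_mid, heatsink2_mid from where it was at the start of the episode above 0.02 m).
It fails at once if the meter, fuse holder, bolt or receiver head is lifted, carried or pushed away (20 mm or more) (distance of any of meter, fuse_holder, bolt, lnb from where it was at the start of the episode above 0.02 m).
It also fails if it takes over 56 s, if anything falls off the work surface, if the arm or the gripper's body presses on something with over 40 N, if the wrist force passes 120 N, or if a joint passes its speed limit or range.

## Working session

There is one attempt and no reset: what is moved stays moved. The work goes in short steps, each a Python script; the robot and the scene stay as the last script left them, time stands still between calls to the robot, and variables do not carry over. Pictures are saved under pics/ and viewed, and the job is handed in when it is done.

```bash
ls; mkdir -p pics
python3 - <<'E'
from station import env, set_gripper, viewer, workorder
import cv2
for n in ("scene","top"):
    cv2.imwrite(f"pics/{n}0.png",viewer.camera(n))
    print(n,viewer.camera_params(n))
print(viewer.camera_params("wrist"))
print(env.read_state())
E
```

```text
pics
scene {'fx': 494.898264918818, 'fy': 494.898264918818, 'cx': 329.60201442746995, 'cy': 239.61917309383955, 'pose': array([[-4.71409207e-01, -5.82940020e-01,  6.61781151e-01,
         1.36922357e+03],
       [ 8.81789937e-01, -2.98937955e-01,  3.64804887e-01,
         4.43798542e+02],
       [-1.48278645e-02,  7.55524343e-01,  6.54952748e-01,
         8.79757957e+02],
       [ 0.00000000e+00,  0.00000000e+00,  0.00000000e+00,
         1.00000000e+00]])}
top {'fx': 449.5055023165634, 'fy': 449.5055023165634, 'cx': 326.7586699654546, 'cy': 235.5447554769393, 'pose': array([[-2.73598718e-02,  9.84930069e-01, -1.70775282e-01,
         3.91438926e+02],
       [-9.98509736e-01, -3.49976386e-02, -4.18744923e-02,
        -1.91314843e+01],
       [-4.72201782e-02,  1.69375101e-01,  9.84419794e-01,
         9.78801457e+02],
       [ 0.00000000e+00,  0.00000000e+00,  0.00000000e+00,
         1.00000000e+00]])}
{'fx': 423.97534558697026, 'fy': 423.97534558697026, 'cx': 319.78843829595263, 'cy': 239.55230763593738, 'tool_from_camera': array([[ 3.86289059e-04,  9.57085060e-01,  2.89806900e-01,
[... 257 characters left out ...]
        1.00000000e+00]])}
{'time_s': 0.1, 'qpos': array([-1.17398216e+00,  4.23741041e-01,  1.63060738e+00, -3.13926556e-05,
        1.08860216e+00, -1.89945608e-02]), 'dq': array([-0.00124578, -0.00039693, -0.00206725, -0.00201003, -0.00248652,
        0.00032904]), 'tau': array([ 3.28453432e-03, -5.45610666e+01, -2.74322927e+01,  6.46109576e-02,
        1.88236835e-02, -4.99420094e-05]), 'tool_pos': array([ 252.32509615, -571.37211726,  301.99639023]), 'orientation': array([ 9.78463893e-01,  2.06416929e-01, -1.41155940e-04, -6.64275116e-04]), 'force': array([ 0.0185746 ,  0.33812791, -0.42259604]), 'wrist_torque': array([-0.01026614,  0.04054608, -0.02565262]), 'width': 87.74079818730146}
```

View pics/scene0.png

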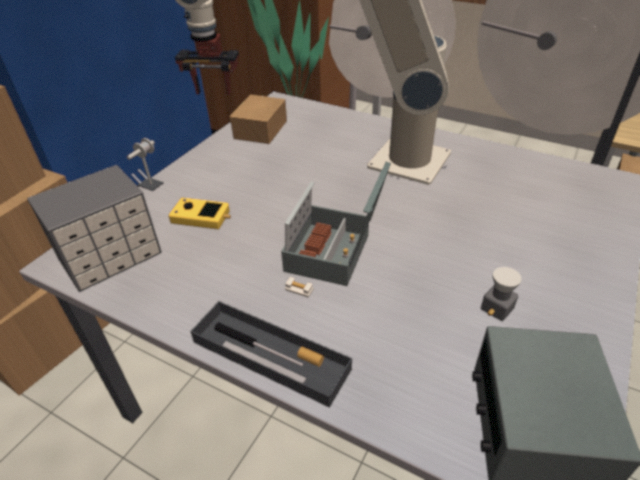

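View pics/top0.png

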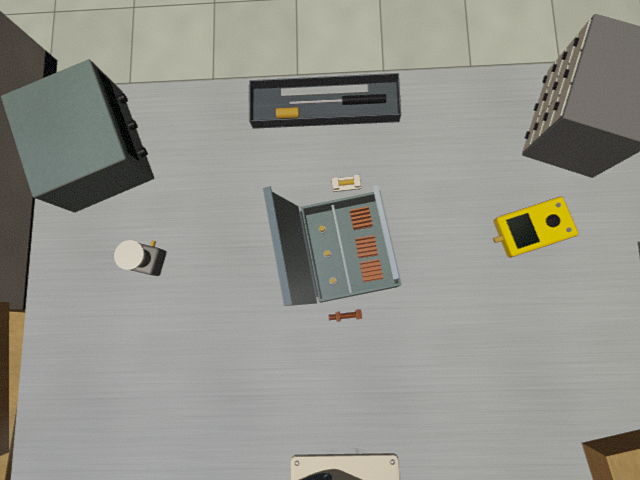

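The top view shows the case at about (345,245), with the flap on the right (world -y) and the cover leaning back on the left (+y). The fuse holder is at (346,183), the bolt at (345,315), the meter at (537,226) and the lnb at (140,258). I'll zoom in to get the corners.

Run:
```python
import cv2
a=cv2.imread("pics/top0.png")[165:335,250:415]
cv2.imwrite("pics/topz.png",cv2.resize(a,None,fx=3.5,fy=3.5,interpolation=cv2.INTER_CUBIC))
a=cv2.imread("pics/scene0.png")[150:310,270:410]
cv2.imwrite("pics/scz.png",cv2.resize(a,None,fx=3.75,fy=3.75,interpolation=cv2.INTER_CUBIC))
```

```text
(no output)
```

View pics/topz.png

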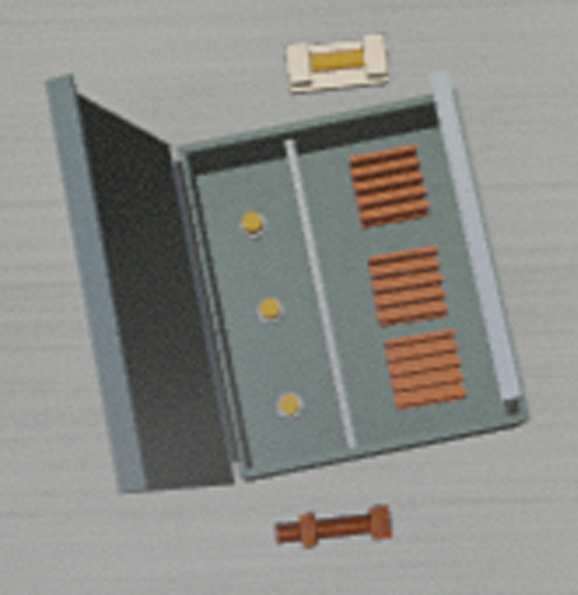

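View pics/scz.png

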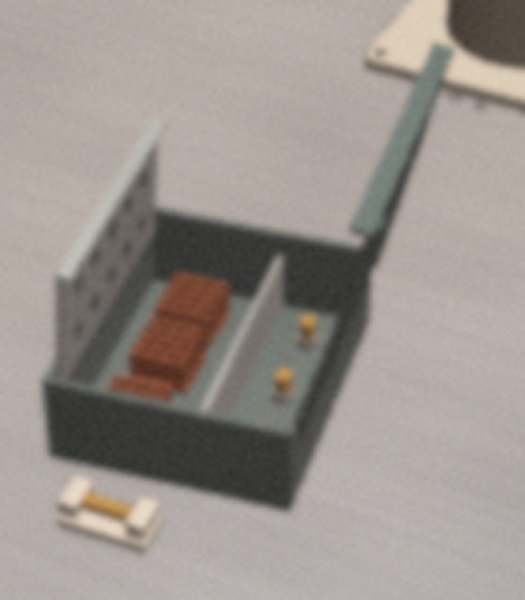

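```bash
cat > h.py <<'E'
import numpy as np
from station import env, set_gripper, viewer, workorder
def ray(n,uv):
    p=viewer.camera_params(n);T=p["pose"]
    d=T[:3,:3]@np.array([(uv[0]-p["cx"])/p["fx"],-(uv[1]-p["cy"])/p["fy"],-1]);return T[:3,3],d
def onz(n,uv,z):
    o,d=ray(n,uv);return o+d*(z-o[2])/d[2]
def proj(n,X):
    p=viewer.camera_params(n);T=np.linalg.inv(p["pose"]);c=T[:3,:3]@X+T[:3,3]
    return np.array([p["cx"]+p["fx"]*c[0]/-c[2],p["cy"]-p["fy"]*c[1]/-c[2]])
E
python3 - <<'E'
from h import *
from scipy.optimize import least_squares
t=lambda u,v:("top",np.array([250+u/3.5,165+v/3.5])); s=lambda u,v:("scene",np.array([270+u/3.75,150+v/3.75]))
obs=[(t(178,150),(100,85,70)),(t(525,420),(-100,-85,70)),(t(245,480),(-100,85,70)),
(s(45,380),(100,-85,70)),(s(293,435),(100,85,70)),(s(290,507),(100,85,0)),(s(50,455),(100,-85,0))]
def W(q,X):
    c,s_=np.cos(q[2]),np.sin(q[2]);return np.array([q[0]+c*X[0]-s_*X[1],q[1]+s_*X[0]+c*X[1],X[2]])
for (n,uv),X in obs: print(n,uv,onz(n,uv,X[2]),X)
r=least_squares(lambda q:np.concatenate([proj(n,W(q,X))-uv for (n,uv),X in obs]),[500,0,.2])
print(r.x,np.round(r.fun.reshape(-1,2),1))
q=r.x
# angles: find flap / cover angle from edge observations
def fe(a,x): return W(q,np.array([x,-78+100*np.cos(a),54+100*np.sin(a)]))
def ce(a,x): return W(q,np.array([x,87-176*np.cos(a)+2.5*np.sin(a),70+176*np.sin(a)+2.5*np.cos(a)]))
F=[(t(446,76),90),(t(512,400),-90),(s(67,272),90),(s(160,124),-90)]
C=[(t(62,80),102),(t(132,488),-102),(s(365,230),102),(s(440,50),-102)]
for f,O in((fe,F),(ce,C)):
  for (n,uv),x in O:
    g=least_squares(lambda a:proj(n,f(a[0],x))-uv,[1.6]);print(n,g.x,g.fun)
# bystanders
for nm,uv,z in(("fuse",(346,183),20),("bolt",(345,315),12),("meter",(537,226),40),("lnb",(130,256),105)): print(nm,onz("top",uv,z))
E
```

```text
top [300.85714286 207.85714286] [609.47214642  71.86896899  70.        ] (100, 85, 70)
top [400. 285.] [ 443.54742209 -124.30331752   70.        ] (-100, -85, 70)
top [320.         302.14285714] [414.19563122  36.78828909  70.        ] (-100, 85, 70)
scene [282.         251.33333333] [642.40528234 -89.93503897  70.        ] (100, -85, 70)
scene [348.13333333 266.        ] [614.65656539  76.20728267  70.        ] (100, 85, 70)
scene [347.33333333 285.2       ] [610.90624766  72.90436382   0.        ] (100, 85, 0)
scene [283.33333333 271.33333333] [ 6.41897829e+02 -9.27020226e+01  1.13686838e-13] (100, -85, 0)
[ 5.27536359e+02 -2.67798444e+01  1.75134062e-01] [[-1.2 -0.8]
 [ 1.8 -0.2]
 [-1.3  0. ]
 [-0.7 -0.8]
 [-0.1 -1.2]
 [ 0.5  0.3]
 [ 0.1 -0.3]]
top [1.50792199] [-0.45454064 -1.98686418]
top [1.45923992] [-0.14615577 -0.67943522]
scene [1.44806345] [-0.14809225  0.4954314 ]
scene [1.45545154] [ 0.5111555  -1.85742136]
top [1.75653015] [-0.22975416 -0.8215988 ]
top [1.77386772] [0.32213793 1.47114857]
scene [1.7836925] [ 0.21881974 -0.58090144]
scene [1.76878289] [ 0.90616497 -2.58035616]
fuse [673.86648778 -24.04956651  20.        ]
bolt [387.22204072 -11.95823737  12.        ]
meter [ 558.89634971 -417.79656323   40.        ]
lnb [515.50428507 413.09939093 105.        ]
```

```bash
cat >> h.py <<'E'
from scipy.spatial.transform import Rotation as R
Q=np.array([527.5,-26.8,0.175]); c,s=np.cos(Q[2]),np.sin(Q[2])
def L2W(p): return np.array([Q[0]+c*p[0]-s*p[1],Q[1]+s*p[0]+c*p[1],p[2]])
yv=-np.array([c,s,0]); zv=np.array([0,0,-1.]); O=R.from_matrix(np.c_[np.cross(yv,zv),yv,zv]).as_quat()
TA=env.tips_ahead
def tip(y,z,x=0): return L2W((x,y,z+TA))
def flap(a,r,push=0,ht=10): # tip centre, case y,z
    return -78+r*np.cos(a)-(2-push)*np.sin(a)-ht, 54+r*np.sin(a)+(2-push)*np.cos(a)
def cov(a,r,push=0,ht=10):
    return 87-r*np.cos(a)+(5-push)*np.sin(a)+ht, 70+r*np.sin(a)+(5-push)*np.cos(a)
def st(m=""):
    q=env.read_state();p=q["tool_pos"]-np.array([Q[0],Q[1],0]);print(m,"t%.2f"%q["time_s"],"loc",np.round([c*p[0]+s*p[1],-s*p[0]+c*p[1],p[2]-TA],1),"F",np.round(q["force"],1))
E
python3 - <<'E'
from h import *
print(TA,env.ik(tip(-140,190),O)); 
for y,z in (flap(1.4,75),flap(0,85),(170,310),(165,222),cov(1,150),cov(0,150)): print(np.round([y,z],0),env.ik(tip(y,z),O))
set_gripper(0); env.reach(tip(-110,200),O); st("above")
import cv2; cv2.imwrite("pics/top1.png",viewer.camera("top")); cv2.imwrite("pics/sc1.png",viewer.camera("scene"))
E
```

```text
80.0 None
[-77. 128.] None
[-3. 56.] None
[170 310] None
[165 222] None
[ 20. 199.] None
[-53.  75.] NoneTraceback (most recent call last):
  File "<stdin>", line 4, in <module>
station.IKError: the arm cannot take that pose within its joint ranges
```

Run:
```python
from h import *
for k in range(-180,181,20):
    t=np.deg2rad(k)
    o=(R.from_rotvec([0,0,t])*R.from_quat(O)).as_quat()
    v=[env.ik(tip(y,z),o) for y,z in ((-110,200),flap(0,85),(170,310),cov(0,150))]
    print(k,[None if u is None else np.round(u[5],2) for u in v])
print(np.round(env.read_state()["qpos"],2),env.read_state()["width"])
```

```text
-180 [np.float64(-0.44), np.float64(-0.25), np.float64(0.08), np.float64(-0.34)]
-160 [np.float64(-0.79), np.float64(-0.6), np.float64(-0.27), np.float64(-0.69)]
-140 [np.float64(-1.14), np.float64(-0.95), np.float64(-0.62), np.float64(-1.04)]
-120 [np.float64(-1.49), np.float64(-1.3), np.float64(-0.97), np.float64(-1.39)]
-100 [np.float64(-1.83), np.float64(-1.65), np.float64(-1.32), np.float64(-1.74)]
-80 [np.float64(-2.18), np.float64(-2.0), np.float64(-1.67), np.float64(-2.09)]
-60 [np.float64(-2.53), np.float64(-2.35), np.float64(-2.02), np.float64(-2.44)]
-40 [None, None, np.float64(-2.37), None]
-20 [None, None, None, None]
0 [None, None, None, None]
20 [np.float64(2.35), np.float64(2.54), None, np.float64(2.45)]
40 [np.float64(2.01), np.float64(2.19), np.float64(2.52), np.float64(2.1)]
60 [np.float64(1.66), np.float64(1.84), np.float64(2.17), np.float64(1.75)]
80 [np.float64(1.31), np.float64(1.49), np.float64(1.82), np.float64(1.4)]
100 [np.float64(0.96), np.float64(1.14), np.float64(1.47), np.float64(1.05)]
120 [np.float64(0.61), np.float64(0.79), np.float64(1.12), np.float64(0.7)]
140 [np.float64(0.26), np.float64(0.44), np.float64(0.78), np.float64(0.36)]
160 [np.float64(-0.09), np.float64(0.1), np.float64(0.43), np.float64(0.01)]
180 [np.float64(-0.44), np.float64(-0.25), np.float64(0.08), np.float64(-0.34)]
[-1.17  0.42  1.63  0.    1.09 -0.02] 0.36221449318588644
```

```bash
sed -i 's/^yv=-np/yv=np/' h.py
python3 - <<'E'
from h import *
import cv2
env.reach(tip(-115,200),O); st("above")
print(env.move_l(tip(-115,117),f_stop=10)); st("down")
for n in("top","scene"): cv2.imwrite(f"pics/{n}1.png",viewer.camera(n)[130:340,220:440].repeat(2,0).repeat(2,1))
E
```

```text
above t3.33 loc [  -0.2 -115.8  200. ] F [-0.7 -0.3  0. ]
False
down t4.03 loc [   0.3 -115.4  117.4] F [ 0.3 -0.   0.4]
```

View pics/top1.png

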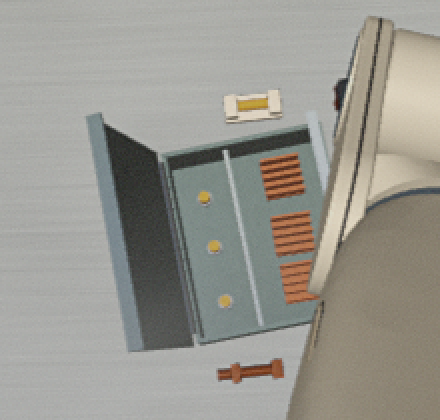

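View pics/scene1.png

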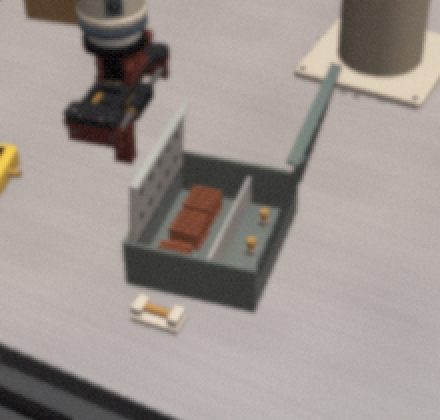

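The hand is behind the flap, at about (110,130) in the scene crop. The flap and cover are untouched, so I'll fold the flap now.

Run:
```python
from h import *
import cv2
r=62
bad=False
for a in [1.5,1.35,1.2,1.05,.9,.75,.6,.45,.3,.15,.05]:
    h=env.move_l(tip(*flap(a,r,1)),rate=60 if a<1.5 else 80,f_stop=15)
    st("%.2f %s"%(a,h))
    if h: break
else:
    y,z=flap(0,r); print(env.move_l(tip(y,z-6),rate=15,f_stop=8)); st("press")
    env.hold(.3); st()
for n in("top","scene"): cv2.imwrite(f"pics/{n}2.png",viewer.camera(n)[130:340,220:440].repeat(2,0).repeat(2,1))
```

```text
1.50 False t4.67 loc [ 1.00e-01 -8.40e+01  1.16e+02] F [-0.5  0.6 -0.7]
1.35 False t4.97 loc [-1.000e-01 -7.510e+01  1.146e+02] F [ 0.5 -1.  -0. ]
1.20 False t5.28 loc [-1.000e-01 -6.610e+01  1.119e+02] F [ 0.  -0.9 -0.4]
1.05 False t5.59 loc [-1.00e-01 -5.76e+01  1.08e+02] F [-0.   0.1 -0.5]
0.90 False t5.90 loc [ -0.2 -49.8 102.9] F [ 0.8 -0.1 -0.2]
0.75 False t6.21 loc [ -0.2 -42.9  96.6] F [-0.5 -1.  -1. ]
0.60 False t6.52 loc [ -0.3 -37.1  89.4] F [ 0.1 -0.3 -0.3]
0.45 False t6.83 loc [ -0.2 -32.3  81.4] F [ 0.4 -1.   0.4]
0.30 False t7.13 loc [ -0.3 -28.8  72.8] F [-0.7 -0.6 -0.8]
0.15 False t7.44 loc [ -0.3 -26.7  63.8] F [-0.3  0.8  0.2]
0.05 False t7.69 loc [ -0.2 -26.1  57.7] F [ 0.1 -0.   0.8]
True
press t8.00 loc [  0.2 -26.1  56.3] F [-0.9  0.   6.1]
 t8.30 loc [  0.1 -26.1  56.3] F [-0.7  0.4  6.9]
```

View pics/scene2.png

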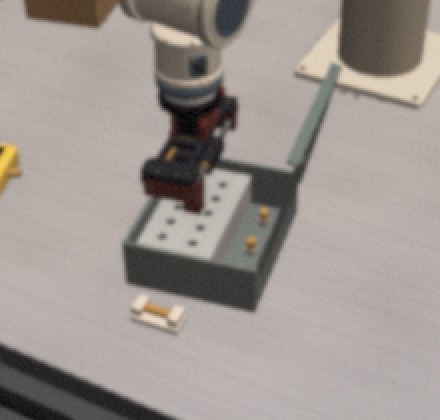

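The flap now lies flat. The stop was felt at 56.3 mm, against 56 expected. Next I'll go up and over to the cover's outer side.

Run:
```python
from h import *
import cv2
env.move_l(tip(-40,120)); env.move_l(tip(-60,325)); 
env.move_l(tip(-60,325)) 
cv2.imwrite("pics/scene3a.png",viewer.camera("scene")[130:340,220:440].repeat(2,0).repeat(2,1))
env.move_l(tip(180,325),rate=200); st("over")
print(env.move_l(tip(180,222),f_stop=10)); st("down")
for n in("top","scene"): cv2.imwrite(f"pics/{n}3.png",viewer.camera(n)[100:340,200:440].repeat(2,0).repeat(2,1))
```

```text
over t12.17 loc [ -0.  179.4 325. ] F [-0.2  0.2 -1. ]
False
down t13.00 loc [  0.5 179.8 222.7] F [0.5 0.4 0.4]
```

View pics/scene3.png

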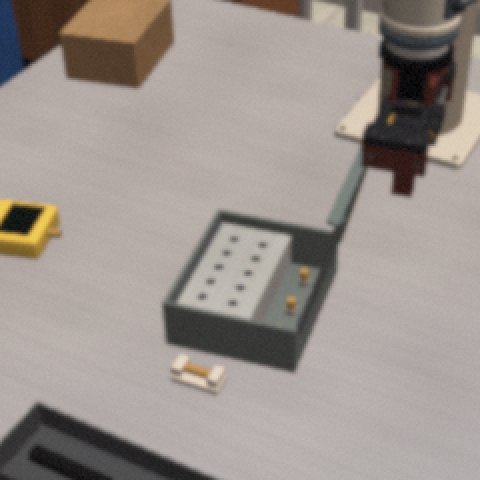

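View pics/top3.png

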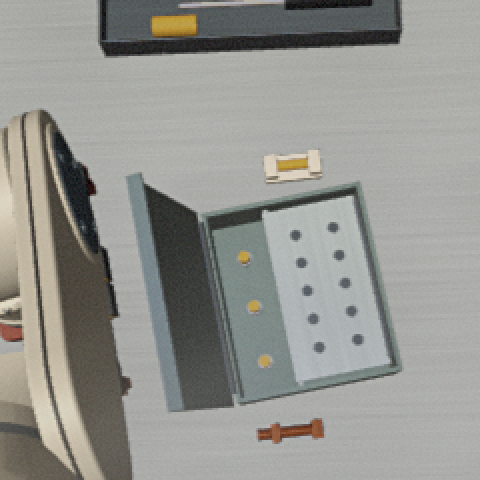

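The flap is flat, the cover is still open, and the hand is outside the cover. I'll swing the cover shut.

Run:
```python
from h import *
import cv2
r=150
h=env.move_l(tip(104,222),rate=60,f_stop=15); st("to vertical %s"%h)
if not h:
  for a in [1.55,1.4,1.25,1.1,.95,.8,.65,.5,.35,.22,.1,.04]:
    h=env.move_l(tip(*cov(a,r,1)),rate=80,f_stop=18)
    st("%.2f %s"%(a,h))
    if h: break
  else:
    y,z=cov(0,r); print(env.move_l(tip(y,z-6),rate=15,f_stop=10)); st("press")
    env.hold(.4); st()
for n in("top","scene"): cv2.imwrite(f"pics/{n}4.png",viewer.camera(n)[100:340,200:440].repeat(2,0).repeat(2,1))
```

```text
to vertical False t14.52 loc [-2.000e-01  1.040e+02  2.217e+02] F [ 0.5  0.4 -0.3]
1.55 False t14.77 loc [-1.000e-01  9.760e+01  2.198e+02] F [ 0.7  0.5 -0.1]
1.40 False t15.20 loc [ -0.   74.6 218.4] F [-0.6  1.  -0.2]
1.25 False t15.63 loc [ -0.   52.9 213.4] F [-0.2  0.1  0.1]
1.10 False t16.07 loc [-1.000e-01  3.190e+01  2.052e+02] F [0.5 0.  0.1]
0.95 False t16.50 loc [-1.00e-01  1.25e+01  1.94e+02] F [-0.1  0.2 -1. ]
0.80 False t16.93 loc [-1.0e-01 -5.1e+00  1.8e+02] F [ 1.1 -0.6 -0.3]
0.65 False t17.37 loc [ -0.2 -20.3 163.4] F [-0.  -0.3 -0.7]
0.50 False t17.80 loc [ -0.3 -32.9 144.8] F [-0.4  0.3  0.9]
0.35 False t18.23 loc [ -0.3 -42.7 124.6] F [-0.7  0.2  0.4]
0.22 False t18.62 loc [ -0.4 -48.5 105.9] F [-0.6  0.1  0.3]
0.10 False t19.00 loc [ -0.3 -51.8  88.3] F [ 0.5 -0.1 -0. ]
0.04 False t19.27 loc [ -0.3 -52.7  79.5] F [ 0.3  1.4 -0.2]
True
press t19.73 loc [  0.2 -53.   75.3] F [-1.1  0.6  7.1]
 t20.12 loc [  0.2 -52.9  75.3] F [-1.6  0.4  6.8]
```

View pics/scene4.png

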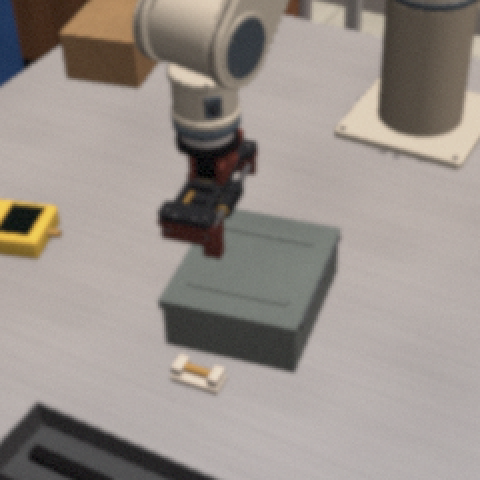

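The cover is shut; contact came at 75.3 mm against 75 expected. I'll withdraw, check and compare positions.

Run:
```python
from h import *
import cv2
env.move_l(tip(-53,200),rate=100); env.move_l(tip(-330,300),rate=200); env.hold(.5); st()
for n in("top","scene"):
    im=viewer.camera(n); cv2.imwrite(f"pics/{n}5.png",im)
    a=cv2.imread(f"pics/{n}0.png")
    for nm,lo,hi in(("yellow",(0,130,160),(60,230,255)),):
        for i in(a,im):
            M=cv2.moments(cv2.inRange(i[130:260,160:] if n=="scene" else i[150:300,:],lo,hi)); print(n,nm,M["m10"]/M["m00"],M["m01"]/M["m00"],M["m00"]/255)
```

```text
t23.75 loc [   0.  -329.9  300. ] F [ 0.4 -0.5  0.1]
top yellow 535.3475073313783 74.34799608993157 2046.0
top yellow 535.7918507609229 74.27344133529701 2037.0
scene yellow 45.6 85.74 50.0
scene yellow 43.73913043478261 85.0 46.0
```

View pics/top5.png

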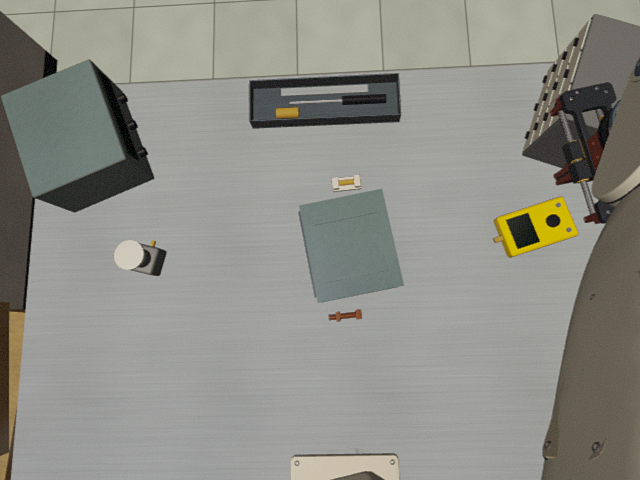

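View pics/scene5.png

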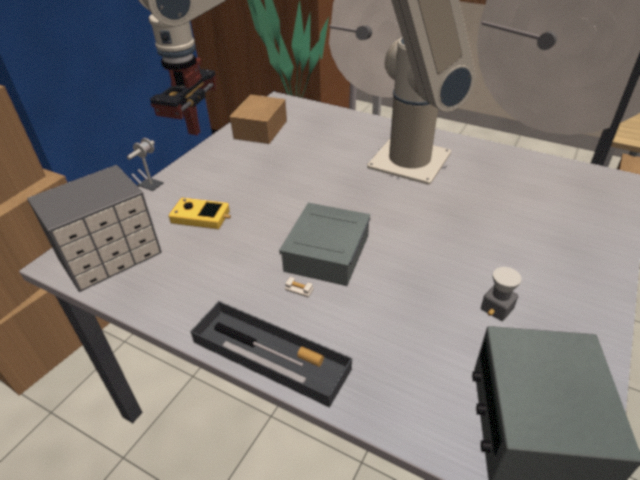

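The cover sits flat on the case (corners around (300,205) to (403,285) in the top view). The fuse holder (346,183), bolt (345,315), meter (537,226) and lnb (140,258) are where they began, and the hand is clear.

```bash
python3 -c "
from h import *
print(workorder.sign_off()); st()"
```

```text
the job is handed in; nothing more can be done
None
the job is handed in; nothing more can be done
```

With the gripper closed, I pushed the flap flat first, then swung the cover shut over it. I then moved the hand clear and handed the job in, with the last clock reading at 23.8 s. The system gave no verdict.

**Flap and cover:** Both came to rest at the expected heights. The flap stopped the fingertips at 56.3 mm (56 expected) and the cover at 75.3 mm (75 expected). The highest contact force I read was about 7 N, sampled at the ends of moves.

**Other items:** In the final top and scene pictures the cover lies flat. I compared positions by eye: the fuse holder, bolt, meter and receiver head look unmoved. The meter's colour centroid also shifted less than 0.5 px in the top view. In the scene view it shifted about 2 px, but that mask caught only about 50 pixels and I did not look into it further.

**Not checked:** The heatsinks are hidden under the flap, so I could not see them at the end. Nothing touched them directly.

**One failed step:** The first hand orientation was beyond the last joint's range, so I used its half-turn equivalent. Nothing moved except the gripper closing, as planned.

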